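Hang the parts bin on the bench rail

ROBOT

A 6-joint arm with a two-finger parallel gripper is mounted at the origin on the work surface. World frame = base frame: x ahead of the robot, y to its left, z up, the work surface at z = 0. Lengths are in m, angles in rad, forces in N, time in s.
With the tool pointing down it reaches from about 0.25 to 0.725 m from the base axis. Payload 4 kg.
Tool frame: the origin (TCP) lies on the centre line of the jaws, within the pads' length; the fingertips stand 25 mm ahead of it and the grasp point (between the pads) lies 6 mm ahead of it; z points along the fingers, x is the direction in which the jaws open and shut, and the axes are right-handed (so a half turn about z gives the same grasp; the last joint's range is limited). The gripper opens to 85 mm and grips with 20 to 120 N. Pads are 22 mm wide; open, the fingers measure 114 mm over their backs; the gripper's body (76 mm by 85 mm) begins 54 mm behind the grasp point. The pads swing forward as they close: fully open they stand 13 mm farther back than shut.
Start: joints at [-1.271, 0.241, 0.005, 1.335, 0, 1.571], TCP at [0.148, -0.478, 0.256] pointing down, gripper open.
Joint ranges: [-2.72, 2.72], [-1.05, 1.87], [-1.09, 1.28], [-1.99, 2.15], [-1.42, 1.44], [-3.14, 3.14]. Speed limits (rad/s): [2.79, 2.79, 3.14, 3.14, 3.14, 3.14].

INTERFACE

Orientations are given as a unit quaternion [x, y, z, w].
In Python, from workcell import bot, imaging, order gives the robot as it stands.
- The arm moves only by the tool carry_out, never from a script. Its argument "moves" is a list of rows, each a list of 5 numbers: the shift along the tool's x, y, z scaled (see below), then the turn about the tool's z scaled (see below), then the opening, from -1 (shut) to 1 (fully open). In form: [[tx, ty, tz, roll, hand], ...]. A call has 1 to 20 rows; each row is the pose to reach, as a shift and turn from the pose commanded when the call began, along the tool's axes at that moment; what a row does not reach only later rows make up. The controller multiplies each number of a shift by 0.1 m and each number of a turn by 90 degrees. A row lasts 1/10 s, in which the tool goes at most 50 mm and 8.59 degrees, less where a joint would pass 70% of its speed; a pose out of reach is approached as far as the arm can. A call with a number of a shift or a turn outside -1 to 1 is refused whole. A call with a gripper value outside its range is refused whole. The fingers move at their own pace and stop on an object; the grip force is fixed at half the most. Time passes only in rows, so rows that repeat a pose let the fingers close. It gives the time, the measured TCP pose, the force and the opening at its end, in the units of the state.
- bot.get_obs(): the state, without advancing time (a new reading comes with each control period).
- imaging.camera(name): name is "scene" or "top" or "wrist"; returns the picture (400x640x3 uint8, red, green, blue); there is no depth.
- imaging.camera_model(name): a dict with "fovy" (degrees; the focal length in pixels is half the picture's height over the tangent of half this angle, whatever the lens; pixels are square), "cx", "cy" (the principal point, pixels), "dist" ([k1, k2, p1, p2, k3] as OpenCV has them; the pictures are not rectified), "eye" and "rotation" of the camera in the world. Camera axes: x right, y up, looking along -z (the intrinsics and any distortion apply to the point x, -y, -z); pixel columns grow to the right and rows downward; lengths in m; the calibration is good to about 2 mm. A picture is of the moment at which its call begins: read the wrist's pose just before it. camera_model takes no time and is no camera call; for the wrist camera it gives the pose at the moment of the call.
- order.job_done(): hands the job in, once; it reports no verdict.
The state is a dict: "clock": time; "joint_pos": joint angles; "joint_vel": joint speeds; "tau": joint torques, N m; "eef_pos": TCP position; "tool_rot": TCP orientation; "ft_force": force on the tool from outside, world axes, zero at the start; "ft_torque": the same for the moment, N m; "grip_width": finger opening in m.
Only numpy, scipy, OpenCV 4.12 (cv2) and the standard library are available. Lean on these libraries where they do the work, as an engineer would, in place of code of your own. Each camera call takes 0.05 s, during which the arm holds its last target.

TASK

Hang the small white bin that has the tongue at its back on the two-bar steel rail: tilt its nose up so the tongue goes in between the bars and up behind the upper bar, then swing it down until it hangs level with its back against the lower bar, and let go. Leave the plain bin without a tongue where it is.

Things in the scene. Friction and masses are not known exactly. Their poses are not given: they have to be found in the camera images.
- hang_bin_mid (a point): White bin to hang: open-topped box 130 mm long (x), 46 wide (y), 56 high, walls 3, front wall (-x) only 30 high; 0.15 kg, stands on the bench. Point: middle of the box, 28 above its underside; x to the back, z up. Hold it across its 46 width, 20 to 30 in front of its middle, tool upright or leaning some 15 deg back to the bin's front, so that the gripper clears the rail when the nose is raised.
- tongue_top (a point): Middle of the top edge of the bin's tongue; axes as the bin's. From the top of the back wall a neck 5 mm thick, 36 wide runs 20 back (from bin middle: x +65 to +85, z +23 to +28); at its end a tongue 5 thick (x +80 to +85) rises from z +23 to +76. To enter the rail: nose up 35 to 45 deg, move in and up at 45 deg until the neck's root is 25 to 30 over the lower bar, swing level, lower.
- groove (a point): Fixed rail: two level flat bars along y, 5 mm thick (x 0 to +5), on posts at y -135, +135 (22 square, behind the bars, 240 high). Point: top front edge of the 60 high lower bar, mid-length, 170 above bench; x to the back, away from robot. Upper bar z +42 to +62; free space behind. Hung bin: neck on lower bar, middle at x -67, z -23, nose droops up to 6 deg. Foot 10 thick, x 0 to +95.
- plain_bin_mid (a point): Bystander: a bin of the same size, material and colour but with a plain back wall, no neck and no tongue, standing on the bench. Point: the middle of the box, 28 mm above its underside; x to its back, z up.
Things that resemble listed ones, but are neither listed nor needed, are in the scene too. What is shaped like the part that bears hang_bin_mid but blue or orange is not meant.

How it is judged:
By the outcome, as a careful person would: the job done as asked, in the order asked, and still so for the second after the job is handed in, with the robot touching nothing.
It also fails if it takes over 42 s, if anything falls off the work surface, if the arm or the gripper's body presses on something with over 40 N, if the wrist force passes 120 N, or if a joint passes its speed limit or range.

## Working session

There is one attempt and no reset: what is moved stays moved. The work goes in short steps, Python scripts to look and compute and a tool call to move; the robot and the scene stay as the last step left them, time stands still between calls to the robot, and variables do not carry over. Pictures are saved under pics/ and viewed, and the job is handed in when it is done.

Besides the shell and the picture viewer there is one more tool, called after ">>>" as name([rows], argument=value, ...), one row to a line, values as JSON. carry_out: Moves the arm, as the interface text tells. Its arguments: {"type":"object","properties":{"moves":{"type":"array","items":{"type":"array","items":{"type":"number","minimum":-1,"maximum":1}}}},"required":["moves"]}

```bash
mkdir -p pics; ls
python3 - <<'E'
from workcell import bot, imaging, order
import cv2
print(bot.get_obs())
for n in ("scene","top","wrist"):
    m=imaging.camera_model(n); print(n,m)
    cv2.imwrite(f"pics/{n}0.png",imaging.camera(n)[:,:,::-1])
E
```

```text
pics
{'clock': 0.0, 'joint_pos': array([-1.27099046e+00,  2.41374529e-01,  3.75179066e-03,  1.33519947e+00,
        9.20391883e-06,  1.57080938e+00]), 'joint_vel': array([-2.39678457e-05, -1.20938167e-03, -3.47843309e-04, -3.62943804e-04,
       -2.49318432e-04,  4.12821699e-04]), 'tau': array([-3.32971731e-04, -3.72315359e+01,  2.52409315e+01,  1.67652697e-02,
       -1.12641319e-04,  1.56255919e-05]), 'eef_pos': array([ 0.14750216, -0.47715379,  0.25544262]), 'tool_rot': array([ 8.04773550e-01, -5.93581087e-01, -8.12462508e-04, -6.04954163e-04]), 'ft_force': array([ 0.6229073 ,  0.49639774, -0.87080048]), 'ft_torque': array([ 0.03362689, -0.00465485,  0.06159413]), 'grip_width': 0.0854443150382219}
scene {'fovy': 44.560753221487275, 'cx': 323.2248746718478, 'cy': 199.6873008206178, 'dist': array([-0.06202807,  0.        ,  0.        ,  0.        ,  0.        ]), 'eye': array([1.14655986, 0.27671242, 1.13542147]), 'rotation': array([0.17854976, 0.23585007, 0.76078998, 0.57766195])}
top {'fovy': 52.527185515927876, 'cx': 309.90062739978106, 'cy': 199.64657712526264, 'dist': array([-0.08508637,  0.        ,  0.        ,  0.        ,  0.        ]), 'eye': array([0.37735267, 0.09423115, 1.30460162]), 'rotation': array([ 0.0174076 , -0.03222072, -0.69897478,  0.71420799])}
wrist {'fovy': 61.720558043619064, 'cx': 316.0606861119229, 'cy': 200.4059539346408, 'dist': array([-0.07075817,  0.        ,  0.        ,  0.        ,  0.        ]), 'eye': array([ 0.21835111, -0.45630807,  0.37252926]), 'rotation': array([-0.11879748,  0.0886928 , -0.58686163,  0.79599885])}
```

View pics/scene0.png

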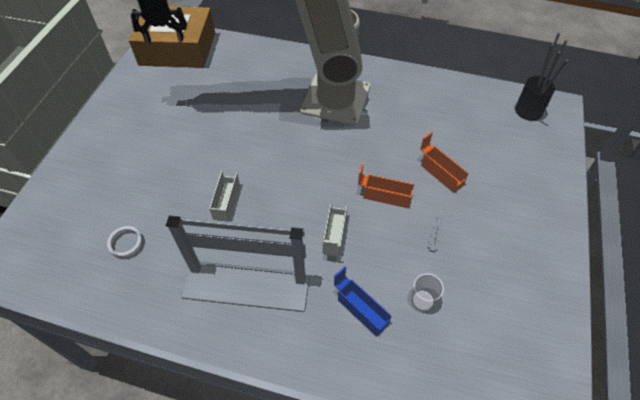

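View pics/top0.png

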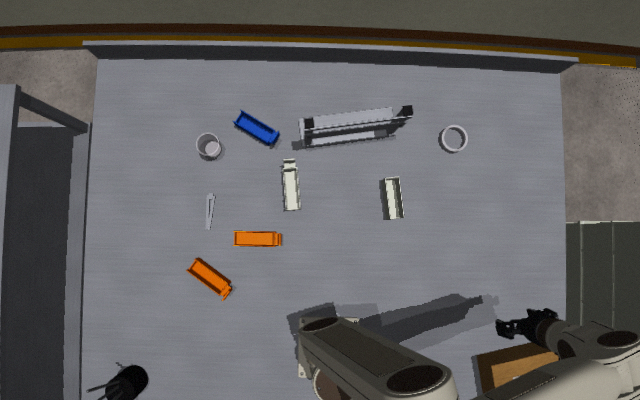

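View pics/wrist0.png

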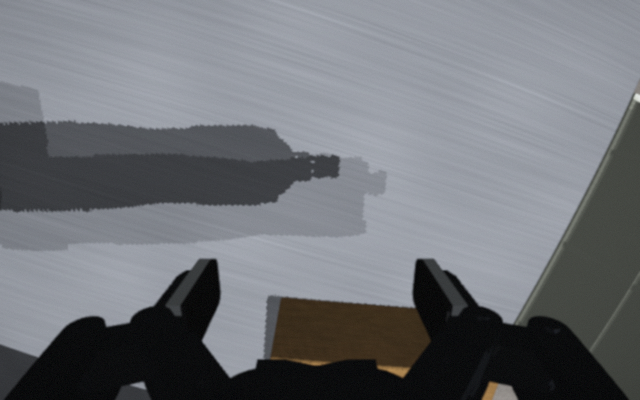

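```bash
cat > h.py <<'E'
from workcell import bot, imaging, order
import cv2, numpy as np
from scipy.spatial.transform import Rotation as R
def K(n):
    m=imaging.camera_model(n); f=200/np.tan(np.radians(m['fovy']/2))
    return np.array([[f,0,m['cx']],[0,f,m['cy']],[0,0,1]]),np.array(m['dist']),np.array(m['eye']),R.from_quat(m['rotation']).as_matrix()@np.diag([1,-1,-1])
def ray(n,uv):
    k,d,e,r=K(n); p=cv2.undistortPoints(np.array(uv,float).reshape(-1,1,2),k,d)[:,0]
    return e,(r@np.c_[p,np.ones(len(p))].T).T
def plane(n,uv,z):
    e,v=ray(n,uv); return e+v*((np.broadcast_to(z,len(v))-e[2])/v[:,2])[:,None]
def proj(n,P):
    k,d,e,r=K(n); P=np.array(P,float).reshape(-1,3)
    return cv2.projectPoints(((P-e)@r).reshape(-1,1,3),np.zeros(3),np.zeros(3),k,d)[0][:,0]
def crop(n,x0,y0,x1,y1,s,name,img=None):
    im=imaging.camera(n)[:,:,::-1] if img is None else img
    cv2.imwrite('pics/'+name,cv2.resize(im[y0:y1,x0:x1],None,fx=s,fy=s,interpolation=cv2.INTER_CUBIC))
E
python3 - <<'E'
from h import *
t=cv2.imread('pics/top0.png'); s=cv2.imread('pics/scene0.png')
a=cv2.resize(t[90:230,260:430],None,fx=4,fy=4,interpolation=cv2.INTER_CUBIC)
cv2.imwrite('pics/c1.png',a)
cv2.imwrite('pics/c2.png',cv2.resize(s[160:320,160:360],None,fx=3.5,fy=3.5,interpolation=cv2.INTER_CUBIC))
E
```

```text
(no output)
```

View pics/c1.png

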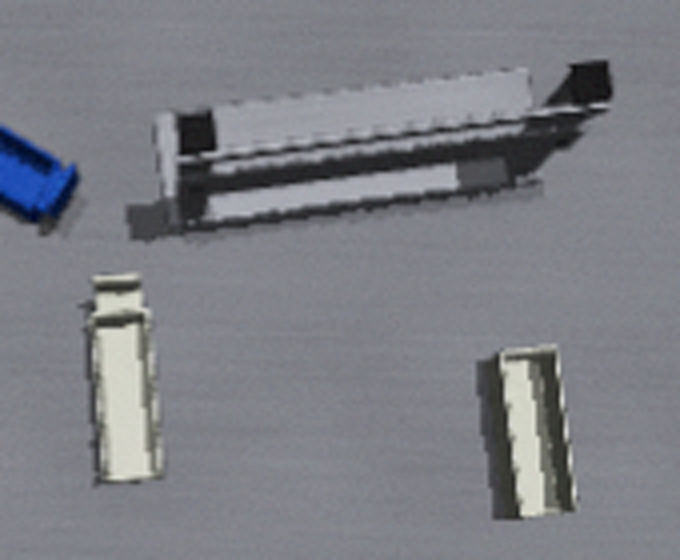

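View pics/c2.png

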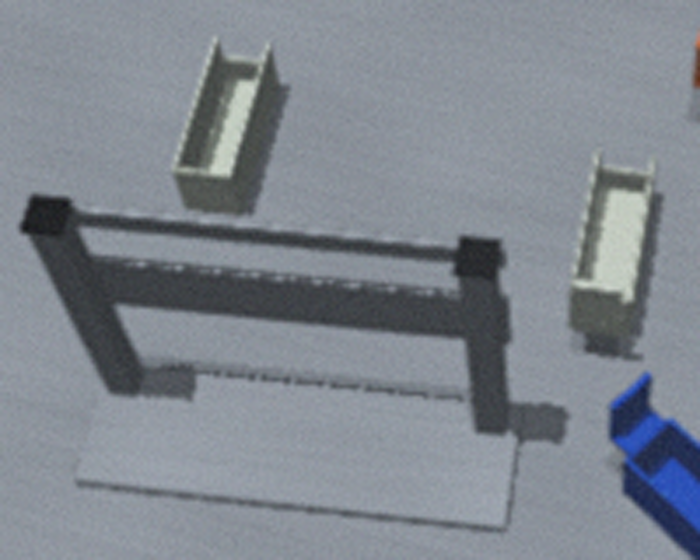

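Run:
```python
from h import *
t=lambda pts: np.array(pts)/4+[260,90]
s=lambda pts: np.array(pts)/3.5+[160,160]
# post top centres z=.240
a=plane('top',t([[197,130],[591,82]]),.24); b=plane('scene',s([[480,257],[48,215]]),.24)
print('posts',a,b,np.linalg.norm(a[0]-a[1]))
d=(b[0]-b[1]+a[0]-a[1])/2; print('yaw rail',np.degrees(np.arctan2(-d[0],d[1])))
# lowers bar, upper bar front edges
print('upper bar edge z.232',plane('top',t([[180,162],[600,108]]),.232))
print('foot rear corners z.01',plane('scene',s([[78,483],[505,527],[515,440]]),.01))
# bin rim
print('rim back',plane('top',t([[92,318],[151,314]]),.056),plane('scene',s([[572,293],[632,302]]),.056))
print('front top z.03 / tongue top', plane('top',t([[98,482],[160,478]]),.03),plane('top',t([[95,276],[140,274]]),.104))
```

```text
posts [[ 0.65944895  0.07874082  0.24      ]
 [ 0.70095075 -0.18790612  0.24      ]] [[ 0.65448174  0.08109129  0.24      ]
 [ 0.6981437  -0.18620073  0.24      ]] 0.26985734612426515
yaw rail 9.062394254604264
upper bar edge z.232 [[ 0.63926402  0.0896012   0.232     ]
 [ 0.68537414 -0.19617334  0.232     ]]
foot rear corners z.01 [[ 0.78167647 -0.18800964  0.01      ]
 [ 0.73054769  0.11195848  0.01      ]
 [ 0.66592382  0.09989957  0.01      ]]
rim back [[0.55733568 0.15439591 0.056     ]
 [0.56153481 0.10871733 0.056     ]] [[0.56426291 0.11380693 0.056     ]
 [0.5598143  0.15736808 0.056     ]]
front top z.03 / tongue top [[0.43128967 0.14759605 0.03      ]
 [0.43550631 0.09894851 0.03      ]] [[0.58213533 0.15067854 0.104     ]
 [0.58444301 0.11708886 0.104     ]]
```

```bash
cat >> h.py <<'E'
def go(x,y,z,ang=None,o=None):
    "needed shift (x0.1 m) and roll (x90deg) to bring TCP to x,y,z with tool x at ang deg"
    o=o or bot.get_obs(); r=R.from_quat(o['tool_rot']).as_matrix()
    s=r.T@(np.array([x,y,z])-o['eef_pos'])/.1
    a=np.degrees(np.arctan2(r[1,0],r[0,0])); w=None
    if ang is not None: w=-((ang-a+180)%360-180)/90
    print('t',o['clock'],'shift',s.round(3),'roll',w,'ang',round(a,2),'pos',o['eef_pos'].round(4),'F',o['ft_force'].round(1),'grip',round(o['grip_width'],4),'zax',r[:,2].round(3))
E
python3 - <<'E'
from h import *
go(.44,.12,.25,94.6)
E
cat > sim.py <<'E'
import numpy as np
from scipy.ndimage import label
def hit(rect,poly_rects,th,X,Z):
    # rect-vs-rotated rect SAT on grid of mids
    c,s=np.cos(th),np.sin(th)  # nose up: local x->(c,-s), local z->(s,c)
    H=np.zeros_like(X,bool); a0,a1,b0,b1=rect
    for (u0,u1,w0,w1) in poly_rects:
        P=np.array([[u,w] for u in(u0,u1) for w in(w0,w1)]); px=P[:,0]*c+P[:,1]*s; pz=-P[:,0]*s+P[:,1]*c
        sep=(X+px.max()<=a0)|(X+px.min()>=a1)|(Z+pz.max()<=b0)|(Z+pz.min()>=b1)
        C=[(a,b) for a in(a0,a1) for b in(b0,b1)]
        u=np.array([(a-X)*c-(b-Z)*s for a,b in C]); w=np.array([(a-X)*s+(b-Z)*c for a,b in C])
        sep|=(u.max(0)<=u0)|(u.min(0)>=u1)|(w.max(0)<=w0)|(w.min(0)>=w1)
        H|=~sep
    return H
bars=[(0,5,-60,0),(0,5,42,62)]
bin_=[(-65,65,-28,28),(65,85,23,28),(80,85,23,76)]
E
python3 - <<'E'
from sim import *
x=np.arange(-200,0,1.);z=np.arange(-120,160,1.);X,Z=np.meshgrid(x,z,indexing='ij')
ths=np.arange(0,56,1.)
F=np.array([~(hit(bars[0],bin_,np.radians(t),X,Z)|hit(bars[1],bin_,np.radians(t),X,Z)) for t in ths])
# hung idx
i,j=np.where(x==-67)[0][0],np.where(z==-22)[0][0]
print(F[0,i,j])
for tmax in (35,40,45,50):
    L,n=label(F[:tmax+1]); print(tmax,n,'connected',L[0,i,j]==L[0,5,5],L[0,i,j])
# hung component slices: lowest z & x-range per theta with start comp when limited
L,n=label(F[:31]); k=L[0,i,j]
for t in range(0,31,3):
    q=np.argwhere(L[t]==k); 
    if len(q) and len(q)<40000: print(t,len(q),x[q[:,0].min()],x[q[:,0].max()],z[q[:,1].min()],z[q[:,1].max()])
E
```

```text
t 0.15 shift [-4.842 -4.558  0.064] roll -1.8602414584700429 ang -72.82 pos [ 0.1475 -0.4773  0.2556] F [-0.5  0.   0.5] grip 0.0853 zax [-0.001  0.002 -1.   ]
True
35 3 connected True 1
40 3 connected True 1
45 3 connected True 1
50 3 connected True 1
21 39981 -200.0 -1.0 -120.0 159.0
24 39848 -200.0 -1.0 -120.0 159.0
27 39709 -200.0 -1.0 -120.0 159.0
30 39678 -200.0 -1.0 -120.0 159.0
```

>>> carry_out([
  [-0.5, -0.47, 0, 0, 1],
  [-0.97, -0.91, 0, 0, 1],
  [-0.97, -0.91, 0, 0, 1],
])

```text
clock: 0.45
eef_pos: [0.2061, -0.3555, 0.2557]
tool_rot: [0.805, -0.594, -0.001, -0.001]
ft_force: [-0.0, -0.2, 1.0]
grip_width: 0.0854
```

>>> carry_out([
  [-0.5, -0.47, 0, 0, 1],
  [-0.97, -0.91, 0, 0, 1],
  [-0.97, -0.91, 0, 0, 1],
])

```text
clock: 0.75
eef_pos: [0.2645, -0.236, 0.2561]
tool_rot: [0.805, -0.593, -0.0, -0.0]
ft_force: [0.3, -0.0, 0.1]
grip_width: 0.0852
```

>>> carry_out([
  [-0.5, -0.47, 0, 0, 1],
  [-0.97, -0.91, 0, 0, 1],
  [-0.97, -0.91, 0, 0, 1],
])

```text
clock: 1.05
eef_pos: [0.323, -0.1166, 0.2563]
tool_rot: [0.805, -0.593, 0.0, -0.0]
ft_force: [0.6, -0.4, 0.3]
grip_width: 0.0855
```

>>> carry_out([
  [-0.5, -0.47, 0, 0, 1],
  [-0.97, -0.91, 0, 0, 1],
  [-0.97, -0.91, 0, 0, 1],
])

```text
clock: 1.35
eef_pos: [0.3815, 0.0032, 0.2563]
tool_rot: [0.806, -0.593, 0.0, -0.0]
ft_force: [0.8, -0.1, 0.1]
grip_width: 0.0857
```

>>> carry_out([
  [-0.5, -0.47, 0, -0.1, 1],
  [-0.97, -0.91, 0, -0.19, 1],
  [-0.97, -0.91, 0, -0.28, 1],
  [-0.97, -0.91, 0, -0.37, 1],
  [-0.97, -0.91, 0, -0.46, 1],
  [-0.97, -0.91, 0, -0.55, 1],
  [-0.97, -0.91, 0, -0.64, 1],
  [-0.97, -0.91, 0, -0.73, 1],
  [-0.97, -0.91, 0, -0.82, 1],
  [-0.97, -0.91, 0, -0.91, 1],
  [-0.97, -0.91, 0, -1, 1],
])

```text
clock: 2.45
eef_pos: [0.4389, 0.12, 0.256]
tool_rot: [0.988, 0.152, -0.0, 0.0]
ft_force: [-0.9, 0.7, -1.1]
grip_width: 0.0853
```

>>> carry_out([
  [0, 0, 0, -0.09, 1],
  [0, 0, 0, -0.18, 1],
  [0, 0, 0, -0.27, 1],
  [0, 0, 0, -0.36, 1],
  [0, 0, 0, -0.45, 1],
  [0, 0, 0, -0.54, 1],
  [0, 0, 0, -0.63, 1],
  [0, 0, 0, -0.72, 1],
  [0, 0, 0, -0.8, 1],
  [0, 0, 0, -0.86, 1],
  [0, 0, 0, -0.86, 1],
])

```text
clock: 3.55
eef_pos: [0.4389, 0.12, 0.256]
tool_rot: [0.678, 0.735, -0.0, -0.0]
ft_force: [-0.2, -0.2, 0.7]
grip_width: 0.0854
```

Run:
```python
from h import *
go(.472,.126,.2,94.6)
m=imaging.camera_model('wrist');print(m['eye'],m['rotation'])
im=imaging.camera('wrist')[:,:,::-1]; cv2.imwrite('pics/w1.png',im)
print(proj('wrist',[[.497,.128,.056],[.56,.11,.056],[.56,.154,.056],[.44,.1,.056],[.662,-.056,.17],[.639,.0896,.232]]).round())
```

```text
t 3.55 shift [0.034 0.335 0.56 ] roll -0.00037332848698288975 ang 94.57 pos [0.4389 0.12   0.256 ] F [-0.2 -0.2  0.7] grip 0.0854 zax [-0.001 -0.    -1.   ]
[0.36377834 0.11307528 0.37309459] [-0.10037307 -0.10852171  0.72669071  0.67087174]
[[320. 235.]
 [299. 287.]
 [339. 290.]
 [296. 179.]
 [102. 437.]
 [251. 516.]]
```

View pics/w1.png

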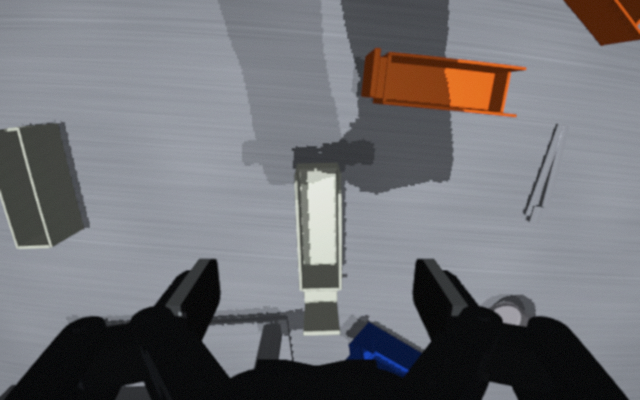

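Run:
```python
from h import *
im=cv2.imread('pics/w1.png'); crop('',270,140,370,345,3.9 if 0 else 2.9,'w1c.png',im)
cv2.imwrite('pics/w1c.png',cv2.resize(im[140:345,270:370],None,fx=2.9,fy=2.9,interpolation=cv2.INTER_CUBIC))
```

```text
(no output)
```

View pics/w1c.png

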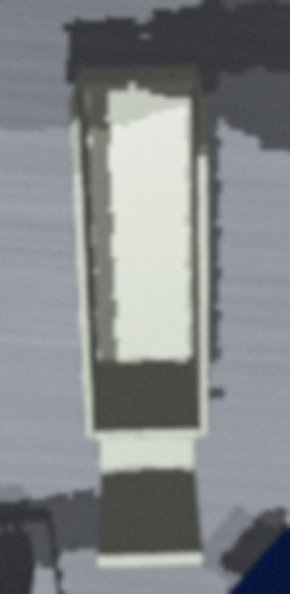

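Run:
```python
from h import *
w=lambda p: np.array(p)/2.9+[270,140]
b=plane('wrist',w([[86,435],[209,433]]),.056)
t=plane('wrist',w([[97,566],[203,563]]),.104)
l=plane('wrist',w([[74,130],[86,432],[203,160],[209,432]]),.056)
for q in (b,t): print(q.round(4),np.linalg.norm(q[0]-q[1]),np.degrees(np.arctan2(*(q[1]-q[0])[[0,1]]*[-1,1])),q.mean(0))
print(l.round(4),[np.degrees(np.arctan2(*(l[i+1]-l[i])[[1,0]])) for i in (0,2)])
```

```text
[[0.5633 0.1109 0.056 ]
 [0.5589 0.1567 0.056 ]] 0.0460317285716914 5.519581069218216 [0.56107087 0.13378541 0.056     ]
[[0.5834 0.118  0.104 ]
 [0.5794 0.1533 0.104 ]] 0.03552888290391066 6.399165582535489 [0.58142679 0.13568081 0.104     ]
[[0.4462 0.0994 0.056 ]
 [0.562  0.1108 0.056 ]
 [0.4533 0.1438 0.056 ]
 [0.5584 0.1567 0.056 ]] [np.float64(5.602859145772464), np.float64(6.95801398969634)]
```

>>> carry_out([
  [0.02, 0.33, 0.4, -0.011, 1],
  [0.02, 0.33, 0.8, -0.011, 1],
  [0.02, 0.33, 1, -0.011, 1],
])

```text
clock: 3.9
eef_pos: [0.4705, 0.1242, 0.1528]
tool_rot: [0.673, 0.74, -0.002, -0.001]
ft_force: [-1.1, -0.2, -1.1]
grip_width: 0.085
```

>>> carry_out([
  [0, 0, 0.4, 0, 1],
  [0, 0, 0.7, 0, 1],
  [0, 0, 0.7, 0, 1],
])

```text
clock: 4.2
eef_pos: [0.4681, 0.1237, 0.0823]
tool_rot: [0.673, 0.74, -0.004, -0.003]
ft_force: [-0.5, -0.2, 0.3]
grip_width: 0.0851
```

Run:
```python
from h import *
go(.4714,.125,.045,95.6)
cv2.imwrite('pics/w2.png',imaging.camera('wrist')[:,:,::-1])
```

```text
t 4.2 shift [0.011 0.037 0.372] roll -0.0014223710231261873 ang 95.47 pos [0.4681 0.1237 0.0823] F [-0.5 -0.2  0.3] grip 0.0851 zax [-0.009 -0.002 -1.   ]
```

View pics/w2.png

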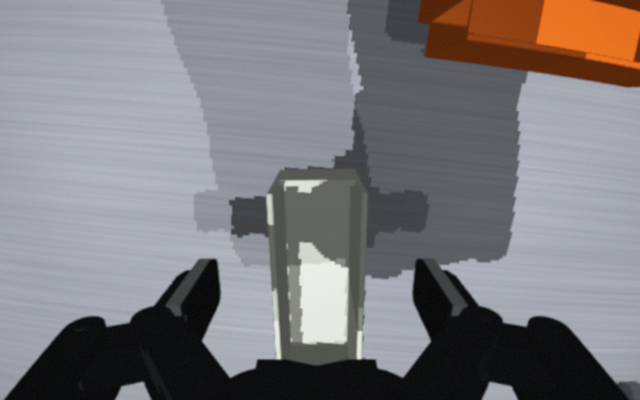

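>>> carry_out([
  [0.01, 0.04, 0.3, 0, 1],
  [0.01, 0.04, 0.37, 0, 1],
  [0.01, 0.04, 0.37, 0, 0.2],
  [0.01, 0.04, 0.37, 0, -1],
  [0.01, 0.04, 0.37, 0, -1],
  [0.01, 0.04, 0.37, 0, -1],
  [0.01, 0.04, 0.37, 0, -1],
  [0.01, 0.04, 0.37, 0, -1],
])

```text
clock: 5.05
eef_pos: [0.477, 0.1264, 0.0511]
tool_rot: [0.672, 0.741, 0.001, 0.001]
ft_force: [-0.8, 0.1, 7.3]
grip_width: 0.0452
```

Run:
```python
from h import *
go(.4714,.125,.045,95.6)
im=imaging.camera('scene')[:,:,::-1]
cv2.imwrite('pics/s2.png',cv2.resize(im[130:330,180:460],None,fx=2.8,fy=2.8,interpolation=cv2.INTER_CUBIC))
```

```text
t 5.05 shift [-0.008 -0.058  0.061] roll -0.0004257470672857582 ang 95.56 pos [0.477  0.1264 0.0511] F [-0.8  0.1  7.3] grip 0.0452 zax [ 0.003  0.001 -1.   ]
```

View pics/s2.png

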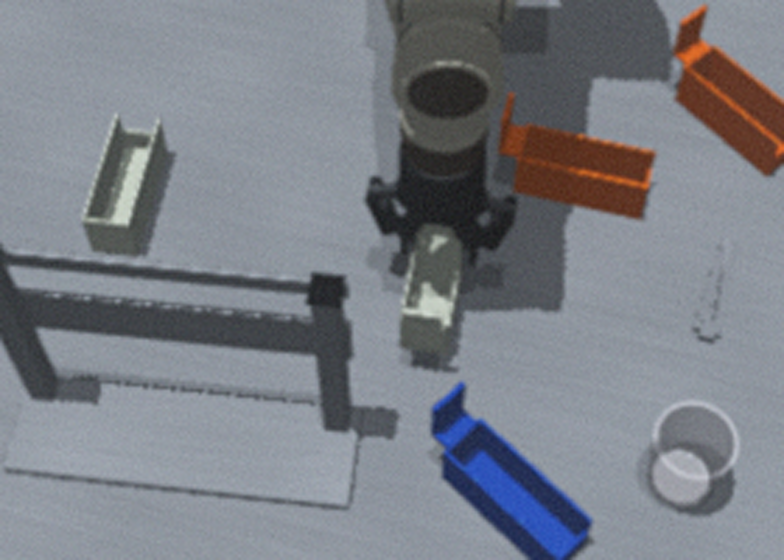

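Run:
```python
from h import *
t=lambda pts: np.array(pts)/4+[260,90]
s=lambda pts: np.array(pts)/3.5+[160,160]
im=cv2.imread('pics/top0.png'); cv2.imwrite('pics/c3.png',cv2.resize(im[100:155,290:420],None,fx=6,fy=6,interpolation=cv2.INTER_CUBIC))
im=cv2.imread('pics/scene0.png'); cv2.imwrite('pics/c4.png',cv2.resize(im[205:320,160:320],None,fx=5,fy=5,interpolation=cv2.INTER_CUBIC))
```

```text
(no output)
```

View pics/c3.png

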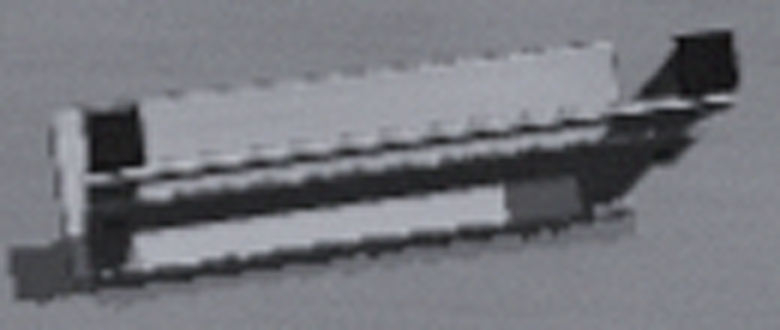

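View pics/c4.png

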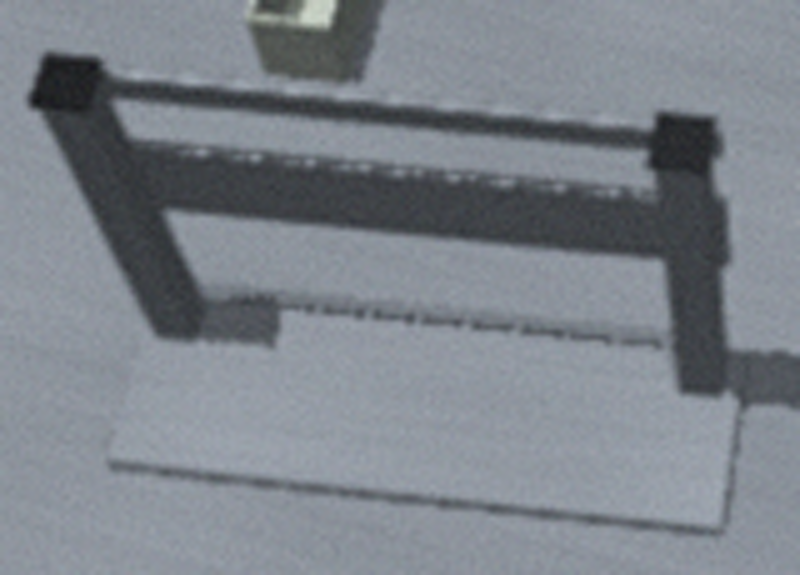

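>>> carry_out([
  [0, 0, -0.2, 0, -1],
  [0, 0, -0.5, 0, -1],
  [0, 0, -0.5, 0, -1],
])

```text
clock: 5.4
eef_pos: [0.4785, 0.1268, 0.1031]
tool_rot: [0.672, 0.741, 0.003, 0.002]
ft_force: [2.2, 0.8, -1.1]
grip_width: 0.0453
```

Run:
```python
from h import *
t=lambda pts: np.array(pts)/6+[290,100]
s=lambda pts: np.array(pts)/5+[160,205]
yaw=np.radians(9.1); ax=np.array([np.cos(yaw),np.sin(yaw),0]); ay=np.array([-ax[1],ax[0],0]); g=np.array([.662,-.056,0])
def rep(n,P):
    d=P[1]-P[0]; 
    if d[1]<0:d=-d
    print(n,[((p-g)@ax*1e3).round(1) for p in P],[((p-g)@ay*1e3).round(1) for p in P],'yaw',np.degrees(np.arctan2(-d[0],d[1])).round(2))
rep('up top T (2.5)',plane('top',t([[95,180],[735,98]]),.232))
rep('lo top T (2.5)',plane('top',t([[140,190],[605,130]]),.17))
rep('foot front T (0)',plane('top',t([[130,268],[505,218]]),.01))
rep('foot rear T(95)',plane('top',t([[145,98],[610,43]]),.01))
rep('up top S(2.5)',plane('scene',s([[110,80],[650,132]]),.232))
rep('lo top S(2.5)',plane('scene',s([[140,147],[650,193]]),.17))
rep('lo bot S(5)',plane('scene',s([[160,208],[670,257]]),.11))
rep('foot front S(0)',plane('scene',s([[280,305],[660,345]]),.01))
rep('foot rear S(95)',plane('scene',s([[110,465],[720,530]]),.01))
rep('posts T(16)',plane('top',t([[116,138],[707,62]]),.24))
rep('posts S(16)',plane('scene',s([[68,82],[685,143]]),.24))
```

```text
up top T (2.5) [np.float64(1.6), np.float64(1.9)] [np.float64(145.0), np.float64(-149.3)] yaw 9.15
lo top T (2.5) [np.float64(9.0), np.float64(9.2)] [np.float64(121.6), np.float64(-103.7)] yaw 9.15
foot front T (0) [np.float64(4.8), np.float64(5.3)] [np.float64(122.8), np.float64(-83.3)] yaw 9.26
foot rear T(95) [np.float64(96.7), np.float64(94.7)] [np.float64(101.8), np.float64(-156.1)] yaw 8.66
up top S(2.5) [np.float64(7.3), np.float64(6.4)] [np.float64(-119.8), np.float64(119.5)] yaw 9.32
lo top S(2.5) [np.float64(5.1), np.float64(2.0)] [np.float64(-121.5), np.float64(115.3)] yaw 9.84
lo bot S(5) [np.float64(4.4), np.float64(2.3)] [np.float64(-126.0), np.float64(121.4)] yaw 9.59
foot front S(0) [np.float64(1.2), np.float64(1.0)] [np.float64(-86.4), np.float64(111.0)] yaw 9.17
foot rear S(95) [np.float64(97.4), np.float64(95.4)] [np.float64(-150.0), np.float64(154.5)] yaw 9.47
posts T(16) [np.float64(17.4), np.float64(18.0)] [np.float64(133.4), np.float64(-136.7)] yaw 9.23
posts S(16) [np.float64(15.1), np.float64(14.7)] [np.float64(-134.5), np.float64(136.3)] yaw 9.17
```

```bash
cat >> h.py <<'E'
YAW=np.radians(9.25); AX=np.array([np.cos(YAW),np.sin(YAW)]); AY=np.array([-AX[1],AX[0]]); G=np.array([.663,-.056])
def L2W(x,y): return G+AX*x+AY*y
def loc(p): return np.array([(np.array(p)[:2]-G)@AX,(np.array(p)[:2]-G)@AY])*1e3
E
python3 - <<'E'
from h import *
go(*L2W(-.16,0),.09,99.25)
im=imaging.camera('wrist')[:,:,::-1]
s=imaging.camera('scene')[:,:,::-1]
a=cv2.resize(im[150:400,200:440],None,fx=1.6,fy=1.6); b=cv2.resize(s[170:300,290:370],None,fx=3.07,fy=3.07,interpolation=cv2.INTER_CUBIC)
c=np.zeros((400,800,3),np.uint8); c[:a.shape[0],:a.shape[1]]=a; c[:b.shape[0],400:400+b.shape[1]]=b[:400]
cv2.imwrite('pics/m1.png',c)
E
```

```text
t 5.4 shift [-2.101  0.062  0.129] roll -0.04098817839414279 ang 95.56 pos [0.4785 0.1268 0.1031] F [ 2.2  0.8 -1.1] grip 0.0453 zax [ 0.007  0.002 -1.   ]
```

View pics/m1.png

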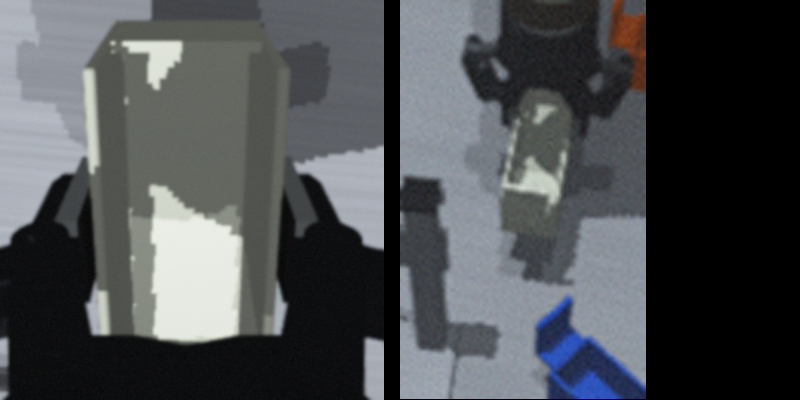

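Run:
```python
from h import *
w=lambda p: np.array(p)/1.6+[200,150]
P=np.r_[plane('wrist',w([[85,68],[288,68]]),.108),plane('wrist',w([[115,22],[262,22]]),.052)]
o=bot.get_obs(); r=R.from_quat(o['tool_rot']).as_matrix()
print(((P-o['eef_pos'])@r*1e3).round(1), np.linalg.norm(P[0]-P[1]),np.linalg.norm(P[2]-P[3]))
```

```text
[[-22.2 -45.   -8.1]
 [ 20.8 -45.   -8.1]
 [-23.  -44.1  47.9]
 [ 22.9 -44.1  47.9]] 0.04298301644026687 0.04590830701128932
```

Run:
```python
from h import *
t=lambda pts: np.array(pts)/4+[260,90]
P=np.r_[plane('top',t([[500,352],[558,347]]),.056),plane('top',t([[497,518],[577,510]]),[.0,.03])]
print(P.round(3),[loc(p).round() for p in P])
```

```text
[[ 0.538 -0.164  0.056]
 [ 0.544 -0.21   0.056]
 [ 0.41  -0.174  0.   ]
 [ 0.417 -0.232  0.03 ]] [array([-140.,  -87.]), array([-143., -133.]), array([-268.,  -76.]), array([-271., -134.])]
```

>>> carry_out([
  [-0.4, 0, 0, -0.04, -1],
  [-0.8, 0, 0, -0.04, -1],
  [-1, 0, 0, -0.04, -1],
])

```text
clock: 5.8
eef_pos: [0.4841, 0.0243, 0.0978]
tool_rot: [0.649, 0.761, -0.001, -0.001]
ft_force: [0.8, 0.0, -2.2]
grip_width: 0.045
```

>>> carry_out([
  [-0.4, 0, 0.1, 0, -1],
  [-0.8, 0, 0.2, 0, -1],
  [-1, 0, 0.2, 0, -1],
  [-1, 0, 0.2, 0, -1],
])

```text
clock: 6.2
eef_pos: [0.5003, -0.0746, 0.0775]
tool_rot: [0.65, 0.76, -0.001, -0.001]
ft_force: [0.6, -0.2, -1.2]
grip_width: 0.0454
```

Run:
```python
from h import *
go(*L2W(-.15,0),.0535,99.25); print(loc(bot.get_obs()['eef_pos']))
```

```text
t 6.2 shift [-0.077  0.137  0.239] roll -0.0037787390990527254 ang 98.91 pos [ 0.5003 -0.0746  0.0775] F [ 0.6 -0.2 -1.2] grip 0.0454 zax [-0.003 -0.    -1.   ]
[-163.54434667    7.76359344]
```

>>> carry_out([
  [-0.08, 0.14, 0.15, -0.004, -1],
  [-0.08, 0.14, 0.24, -0.004, -1],
  [-0.08, 0.14, 0.24, -0.004, -1],
  [-0.08, 0.14, 0.24, -0.004, -1],
])

```text
clock: 6.6
eef_pos: [0.5151, -0.0769, 0.0546]
tool_rot: [0.646, 0.764, -0.001, -0.001]
ft_force: [-0.6, 0.2, -1.8]
grip_width: 0.0456
```

Run:
```python
from h import *
go(*L2W(-.0905,0),.0535,99.25); print(loc(bot.get_obs()['eef_pos']))
t=imaging.camera('top')[:,:,::-1]; s=imaging.camera('scene')[:,:,::-1]
c=np.zeros((360,800,3),np.uint8)
c[:,:400]=cv2.resize(t[110:200,310:410],(400,360),interpolation=cv2.INTER_CUBIC); c[:,400:]=cv2.resize(s[190:280,200:300],(400,360),interpolation=cv2.INTER_CUBIC)
cv2.imwrite('pics/m2.png',c)
```

```text
t 6.6 shift [-0.035  0.588  0.009] roll 0.0037491918635090037 ang 99.59 pos [ 0.5151 -0.0769  0.0546] F [-0.6  0.2 -1.8] grip 0.0456 zax [-0.003  0.001 -1.   ]
[-149.33828621    3.18889235]
```

View pics/m2.png

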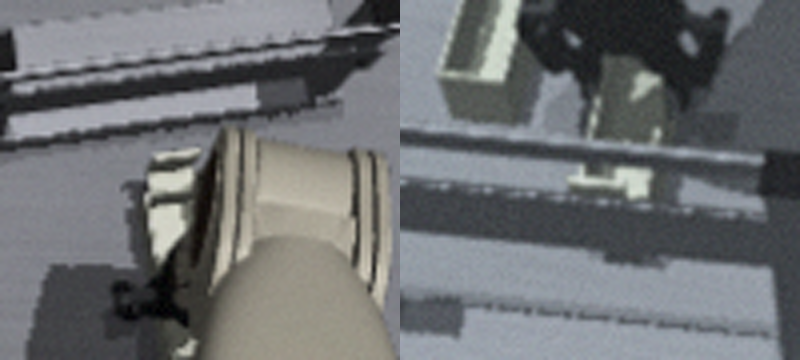

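>>> carry_out([
  [-0.03, 0.1, 0.015, 0.003, -1],
  [-0.03, 0.25, 0.015, 0.003, -1],
  [-0.03, 0.4, 0.015, 0.003, -1],
  [-0.03, 0.5, 0.015, 0.003, -1],
  [-0.03, 0.59, 0.015, 0.003, -1],
  [-0.03, 0.59, 0.015, 0.003, -1],
])

```text
clock: 7.3
eef_pos: [0.5763, -0.0708, 0.0538]
tool_rot: [0.648, 0.762, 0.0, 0.0]
ft_force: [-0.3, 0.5, -1.5]
grip_width: 0.0455
```

Run:
```python
from h import *
go(*L2W(-.0905,0),.0535,99.25); print(loc(bot.get_obs()['eef_pos']))
t=imaging.camera('top')[:,:,::-1]; s=imaging.camera('scene')[:,:,::-1]
c=np.zeros((360,800,3),np.uint8)
c[:,:400]=cv2.resize(t[110:200,310:410],(400,360),interpolation=cv2.INTER_CUBIC); c[:,400:]=cv2.resize(s[190:280,200:300],(400,360),interpolation=cv2.INTER_CUBIC)
cv2.imwrite('pics/m3.png',c)
```

```text
t 7.3 shift [ 0.007 -0.025  0.003] roll 0.00043061165509357125 ang 99.29 pos [ 0.5763 -0.0708  0.0538] F [-0.3  0.5 -1.5] grip 0.0455 zax [ 0.001 -0.    -1.   ]
[-87.9566654   -0.70008362]
```

View pics/m3.png

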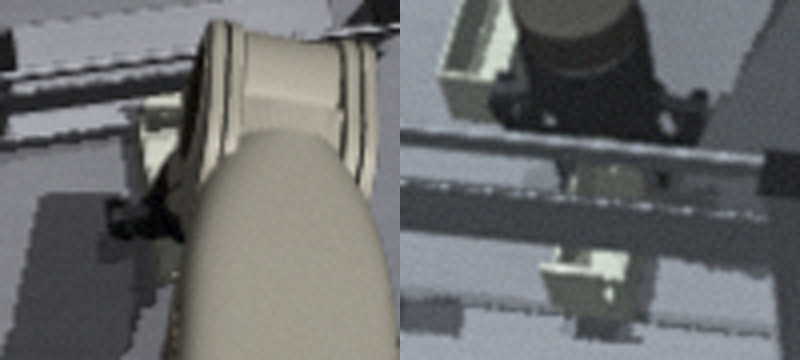

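>>> carry_out([
  [0, -0.02, -0.15, 0, -1],
  [0, -0.02, -0.35, 0, -1],
  [0, -0.02, -0.5, 0, -1],
  [0, -0.02, -0.5, 0, -1],
  [0, -0.02, -0.5, 0, -1],
])

```text
clock: 7.9
eef_pos: [0.5728, -0.0715, 0.1036]
tool_rot: [0.648, 0.762, 0.0, 0.0]
ft_force: [0.5, -0.6, -1.8]
grip_width: 0.0449
```

>>> carry_out([
  [0, 0, -0.05, 0, -1],
  [0, 0, -0.1, 0, -1],
  [0, 0, -0.15, 0, -1],
  [0, 0.01, -0.2, 0, -1],
  [0, 0.01, -0.25, 0, -1],
  [0, 0.02, -0.3, 0, -1],
  [0, 0.02, -0.3, 0, -1],
])

```text
clock: 8.6
eef_pos: [0.5747, -0.071, 0.1344]
tool_rot: [0.648, 0.762, -0.0, -0.0]
ft_force: [-4.0, 0.1, -5.6]
grip_width: 0.045
```

Run:
```python
from h import *
go(*L2W(-.0905,0),.1335,99.25); o=bot.get_obs(); print(loc(o['eef_pos']),o['ft_torque'])
w=imaging.camera('wrist')[:,:,::-1]; s=imaging.camera('scene')[:,:,::-1]
c=np.zeros((360,800,3),np.uint8)
c[:,:400]=cv2.resize(w[150:400,180:458],(400,360),interpolation=cv2.INTER_CUBIC); c[:,400:]=cv2.resize(s[190:280,200:300],(400,360),interpolation=cv2.INTER_CUBIC)
cv2.imwrite('pics/m4.png',c)
```

```text
t 8.6 shift [ 0.006 -0.009  0.009] roll 0.0001625581055732381 ang 99.26 pos [ 0.5747 -0.071   0.1344] F [-4.   0.1 -5.6] grip 0.045 zax [-0.001  0.    -1.   ]
[-89.59539621  -0.57777868] [-0.05829309  1.16948053  0.09067258]
```

View pics/m4.png

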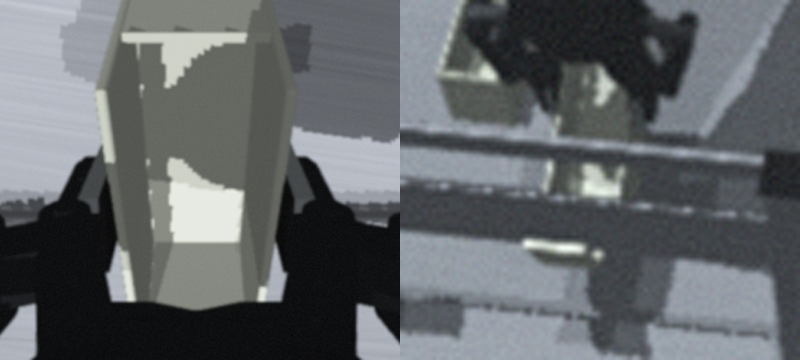

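>>> carry_out([
  [0, 0.02, -0.06, 0, -1],
  [0, 0.04, -0.12, 0, -1],
  [0, 0.06, -0.18, 0, -1],
  [0, 0.09, -0.23, 0, -1],
  [0, 0.11, -0.28, 0, -1],
  [0, 0.14, -0.33, 0, -1],
  [0, 0.16, -0.37, 0, -1],
  [0, 0.16, -0.37, 0, -1],
])

```text
clock: 9.5
eef_pos: [0.5913, -0.0684, 0.1714]
tool_rot: [0.648, 0.762, 0.0, 0.0]
ft_force: [-4.4, 0.2, -4.7]
grip_width: 0.045
```

Run:
```python
from h import *
go(*L2W(-.075,0),.1735,99.25); o=bot.get_obs(); print(loc(o['eef_pos']),o['ft_torque'])
w=imaging.camera('wrist')[:,:,::-1]; s=imaging.camera('scene')[:,:,::-1]
cv2.imwrite('pics/w5.png',w)
c=np.zeros((360,800,3),np.uint8)
c[:,:400]=cv2.resize(w[150:400,180:458],(400,360),interpolation=cv2.INTER_CUBIC); c[:,400:]=cv2.resize(s[190:280,200:300],(400,360),interpolation=cv2.INTER_CUBIC)
cv2.imwrite('pics/m5.png',c)
```

```text
t 9.5 shift [ 0.008 -0.023 -0.021] roll 0.00016985480657657112 ang 99.27 pos [ 0.5913 -0.0684  0.1714] F [-4.4  0.2 -4.7] grip 0.045 zax [ 0.001 -0.    -1.   ]
[-72.74072217  -0.76466535] [-0.03944539  1.14716006  0.03897674]
```

View pics/m5.png

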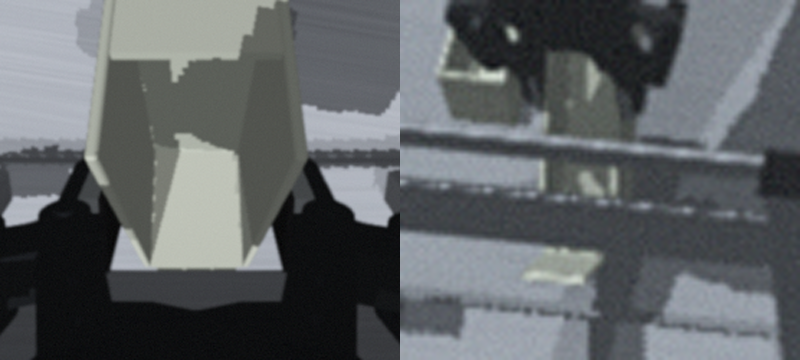

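View pics/w5.png

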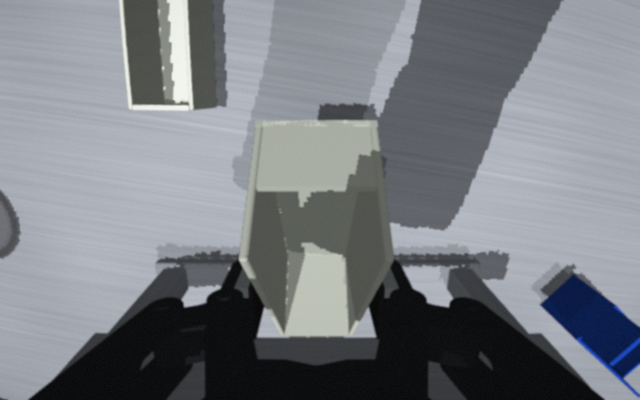

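```bash
cat >> h.py <<'E'
def binpose(uv,obj,n='wrist'):
    k,d,e,r=K(n); ok,rv,tv=cv2.solvePnP(np.array(obj,float),np.array(uv,float),k,d,flags=cv2.SOLVEPNP_SQPNP)
    Rw=r@cv2.Rodrigues(rv)[0]; T=r@tv[:,0]+e
    err=np.abs(cv2.projectPoints(np.array(obj,float),rv,tv,k,d)[0][:,0]-uv).max()
    print('mid',T.round(4),'loc',loc(T).round(1),'xaxis',Rw[:,0].round(3),'noseup',np.degrees(np.arcsin(-Rw[2,0])).round(1),'yaw',np.degrees(np.arctan2(Rw[1,0],Rw[0,0])).round(1),'err',err.round(2))
    return T,Rw
E
python3 - <<'E'
from h import *
T,Rw=binpose([[240,262],[392,262],[377,122],[258,122]],[[-65,-23,28],[-65,23,28],[-65,23,-28],[-65,-23,-28]] and np.array([[-65,-23,28],[-65,23,28],[-65,23,-28],[-65,-23,-28]])/1e3)
o=bot.get_obs(); p=o['eef_pos']-[0,0,.006]; print('grasp in bin',(Rw.T@(p-T)*1e3).round(1))
for q in ([.07,0,.028],[.0825,0,.076]): print(loc(T+Rw@q),(T+Rw@q)[2])
E
```

```text
mid [ 0.5908 -0.0683  0.1324] loc [-73.3  -0.5] xaxis [ 0.713  0.13  -0.689] noseup 43.6 yaw 10.3 err 0.41
grasp in bin [-22.4   0.3  24.2]
[-3.26914214  0.16834977] 0.1044056023610657
[38.88350224 -0.10025506] 0.1305462301781911
```

```bash
cat > plan.py <<'E'
from sim import *
from shapely import geometry
E
python3 - <<'E'
from sim import *
def clear(cx,cz,th):
    # cx,cz: location of corner (65,23); returns max inflate margin
    c,s=np.cos(th),np.sin(th); X=np.array([[cx-(65*c+23*s)]]);Z=np.array([[cz-(-65*s+23*c)]])
    for m in np.arange(0,25,.5):
        for a0,a1,b0,b1 in bars:
            if hit((a0-m,a1+m,b0-m,b1+m),bin_,th,X,Z).any(): return m-.5
    return 25
for cx0,cz0 in ((-4,24),(-4,20),(-4,16),(-8,20),(0,20),(-4,28),(-8,14)):
    print(cx0,cz0,[min(clear(cx0-k*.7,cz0-k*.7,np.radians(t)) for k in range(0,90,3)) for t in (38,41,44,47)],[clear(cx0,cz0,np.radians(44))])
print('descend', [(h,[clear(x,h,np.radians(44)) for x in(-6,-4,-2,0)]) for h in (24,20,16,12,8,4,2)])
# arc seated 
for x,z in ((-1,3),(-3,2),(-5,2)): print([clear(x,z,np.radians(t)) for t in (44,35,25,15,5,0)])
E
```

```text
-4 24 [np.float64(0.0), np.float64(0.0), np.float64(-0.5), np.float64(-0.5)] [np.float64(7.5)]
-4 20 [np.float64(-0.5), np.float64(-0.5), np.float64(-0.5), np.float64(-0.5)] [np.float64(6.0)]
-4 16 [np.float64(-0.5), np.float64(-0.5), np.float64(-0.5), np.float64(-0.5)] [np.float64(3.5)]
-8 20 [np.float64(0.0), np.float64(-0.5), np.float64(-0.5), np.float64(-0.5)] [np.float64(6.0)]
0 20 [np.float64(-0.5), np.float64(-0.5), np.float64(-0.5), np.float64(-0.5)] [np.float64(7.5)]
-4 28 [np.float64(2.0), np.float64(2.0), np.float64(1.5), np.float64(0.5)] [np.float64(5.5)]
-8 14 [np.float64(-0.5), np.float64(-0.5), np.float64(-0.5), np.float64(-0.5)] [np.float64(0.5)]
descend [(24, [np.float64(8.5), np.float64(7.5), np.float64(6.5), np.float64(5.5)]), (20, [np.float64(6.0), np.float64(6.0), np.float64(6.5), np.float64(7.5)]), (16, [np.float64(2.5), np.float64(3.5), np.float64(4.5), np.float64(5.5)]), (12, [np.float64(0.5), np.float64(1.5), np.float64(2.5), np.float64(3.5)]), (8, [np.float64(-0.5), np.float64(-0.5), np.float64(0.5), np.float64(1.5)]), (4, [np.float64(-0.5), np.float64(-0.5), np.float64(-0.5), np.float64(-0.5)]), (2, [np.float64(-0.5), np.float64(-0.5), np.float64(-0.5), np.float64(-0.5)])]
[np.float64(-0.5), np.float64(-0.5), np.float64(0.0), np.float64(1.0), np.float64(1.0), np.float64(1.0)]
[np.float64(-0.5), np.float64(-0.5), np.float64(-0.5), np.float64(-0.5), np.float64(1.0), np.float64(2.0)]
[np.float64(-0.5), np.float64(-0.5), np.float64(-0.5), np.float64(-0.5), np.float64(1.0), np.float64(2.0)]
```

>>> carry_out([
  [0, 0, 0.15, 0, -1],
  [0, 0, 0.35, 0, -1],
  [0, 0, 0.45, 0, -1],
  [0, -0.2, 0.47, 0, -1],
  [0, -0.6, 0.47, 0, -1],
  [0, -0.95, 0.47, 0, -1],
  [0, -0.95, 0.47, 0, -1],
])

```text
clock: 10.3
eef_pos: [0.4931, -0.084, 0.1241]
tool_rot: [0.648, 0.761, -0.001, -0.001]
ft_force: [0.8, -0.6, -1.8]
grip_width: 0.0452
```

Run:
```python
from sim import *
from scipy.ndimage import label
import heapq
cx=np.arange(-90,6,1.);cz=np.arange(-50,70,1.);CX,CZ=np.meshgrid(cx,cz,indexing='ij')
def marg(th):
    c,s=np.cos(th),np.sin(th);X=CX-(65*c+23*s);Z=CZ-(-65*s+23*c);M=np.full(CX.shape,-1.)
    for m in np.arange(0,16,.5):
        h=np.zeros(CX.shape,bool)
        for a0,a1,b0,b1 in bars: h|=hit((a0-m,a1+m,b0-m,b1+m),bin_,th,X,Z)
        M[~h]=m
    return M
for ts in ((44,),(40,),(40,42,44)):
    M=np.min([marg(np.radians(t)) for t in ts],0)
    gi,gj=np.where(cx==-3)[0][0],np.where(cz==22)[0][0]
    for m in np.arange(8,-.1,-.5):
        L,n=label(M>=m)
        if L[gi,gj] and any(L[2,j]==L[gi,gj] for j in range(len(cz))):break
    print(ts,'maximin',m,'goal',M[gi,gj])
    # shortest path with cost favouring margin
    D={};Q=[(0,gi,gj,None)];prev={}
    while Q:
        d,i,j,p=heapq.heappop(Q)
        if (i,j) in prev: continue
        prev[i,j]=p
        if i==2: break
        for di in(-1,0,1):
            for dj in(-1,0,1):
                a,b=i+di,j+dj
                if 0<=a<len(cx) and 0<=b<len(cz) and M[a,b]>=m and (a,b) not in prev:
                    heapq.heappush(Q,(d+np.hypot(di,dj)*(1+30/(1+M[a,b])**2),a,b,(i,j)))
    path=[];q=(i,j)
    while q: path.append(q);q=prev[q]
    print([(int(cx[a]),int(cz[b]),float(M[a,b])) for a,b in path[::4]])
```

```text
(44,) maximin 6.5 goal 8.0
[(-88, 3, 15.5), (-84, 3, 15.5), (-80, 3, 15.5), (-76, 3, 15.5), (-72, 3, 15.5), (-68, 3, 15.5), (-64, 3, 13.5), (-60, 3, 11.5), (-56, 3, 11.0), (-52, 3, 11.0), (-48, 3, 11.0), (-44, 4, 10.0), (-40, 5, 8.5), (-36, 7, 7.0), (-32, 11, 7.0), (-28, 15, 7.0), (-24, 19, 7.0), (-20, 22, 7.5), (-16, 22, 8.0), (-12, 22, 8.0), (-8, 22, 8.0), (-4, 22, 8.0)]
(40,) maximin 5.5 goal 8.5
[(-88, 0, 15.5), (-84, 0, 15.5), (-80, 0, 15.5), (-76, 0, 15.5), (-72, 0, 15.5), (-68, 0, 15.5), (-64, 0, 14.5), (-60, 0, 12.5), (-56, 0, 11.0), (-52, 0, 11.0), (-48, 0, 11.0), (-44, 1, 10.0), (-40, 3, 8.0), (-36, 4, 7.0), (-32, 8, 6.0), (-28, 12, 6.0), (-24, 16, 6.0), (-20, 20, 7.0), (-16, 21, 8.0), (-12, 22, 9.0), (-8, 22, 9.0), (-4, 22, 9.0)]
(40, 42, 44) maximin 5.5 goal 8.0
[(-88, 1, 15.5), (-84, 1, 15.5), (-80, 1, 15.5), (-76, 1, 15.5), (-72, 1, 15.5), (-68, 1, 15.5), (-64, 1, 14.0), (-60, 1, 12.0), (-56, 1, 10.0), (-52, 1, 10.0), (-48, 1, 10.0), (-44, 2, 9.0), (-40, 3, 7.5), (-36, 5, 6.0), (-32, 8, 6.0), (-28, 12, 5.5), (-25, 16, 6.0), (-21, 20, 6.0), (-17, 22, 7.5), (-13, 22, 8.0), (-9, 22, 8.0), (-5, 22, 8.0)]
```

>>> carry_out([
  [0, 0, -0.3, 0, -1],
  [0, 0, -0.7, 0, -1],
  [0, 0.1, -1, 0, -1],
  [0, 0.2, -1, 0, -1],
  [0, 0.2, -1, 0, -1],
])

```text
clock: 10.8
eef_pos: [0.5201, -0.0806, 0.2256]
tool_rot: [0.648, 0.762, 0.002, 0.003]
ft_force: [-0.3, 1.0, -1.8]
grip_width: 0.0452
```

Run:
```python
from h import *
go(*L2W(-.141,0),.233,99.25); o=bot.get_obs(); print(loc(o['eef_pos']),o['ft_torque'])
w=imaging.camera('wrist')[:,:,::-1]; s=imaging.camera('scene')[:,:,::-1]; t=imaging.camera('top')[:,:,::-1]
for n,i in zip('wst',(w,s,t)): cv2.imwrite(f'pics/{n}6.png',i)
c=np.zeros((600,800,3),np.uint8)
c[:360,:400]=cv2.resize(w[100:350,180:458],(400,360),interpolation=cv2.INTER_CUBIC); c[:,400:]=cv2.resize(s[170:290,220:300],(400,600),interpolation=cv2.INTER_CUBIC)
c[360:,:400]=cv2.resize(t[110:170,300:400],(400,240),interpolation=cv2.INTER_CUBIC)
cv2.imwrite('pics/m6.png',c)
```

```text
t 10.8 shift [ 0.013  0.041 -0.074] roll 0.00042877438152686407 ang 99.29 pos [ 0.5201 -0.0806  0.2256] F [-0.3  1.  -1.8] grip 0.0452 zax [ 0.007 -0.001 -1.   ]
[-145.0384518    -1.26950456] [-0.02589255  0.10515939  0.00302479]
```

View pics/m6.png

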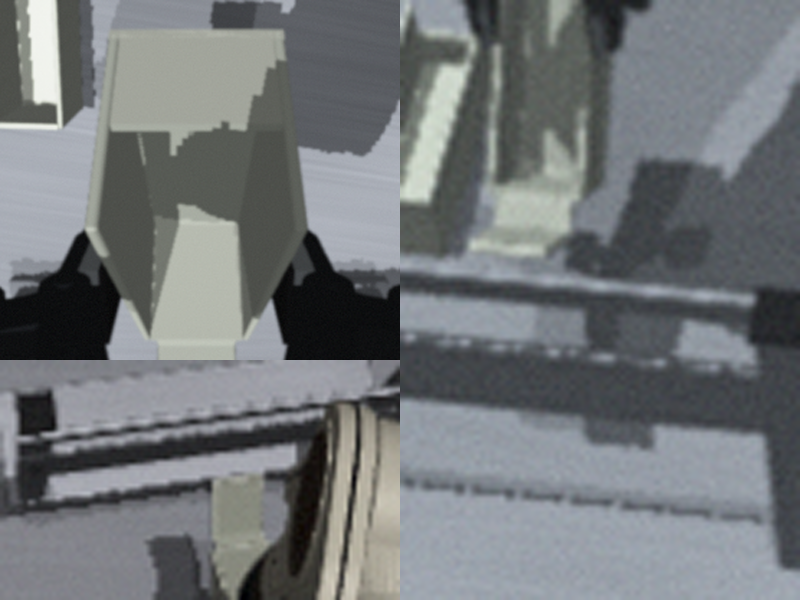

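Run:
```python
from h import *
im=cv2.imread('pics/w6.png')
cv2.imwrite('pics/w6c.png',cv2.resize(im[110:350,230:410],None,fx=2.5*1.0,fy=2.5,interpolation=cv2.INTER_CUBIC))
im=cv2.imread('pics/s6.png'); cv2.imwrite('pics/s6c.png',cv2.resize(im[165:235,220:280],None,fx=8,fy=8,interpolation=cv2.INTER_CUBIC))
im=cv2.imread('pics/t6.png'); cv2.imwrite('pics/t6c.png',cv2.resize(im[130:165,340:380],None,fx=14,fy=14,interpolation=cv2.INTER_CUBIC))
```

```text
(no output)
```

View pics/w6c.png

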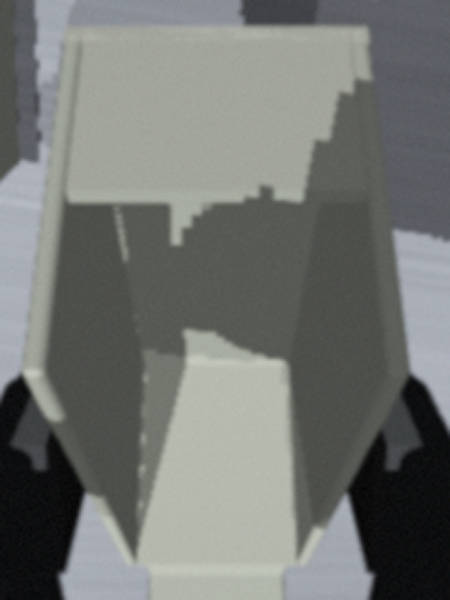

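View pics/s6c.png

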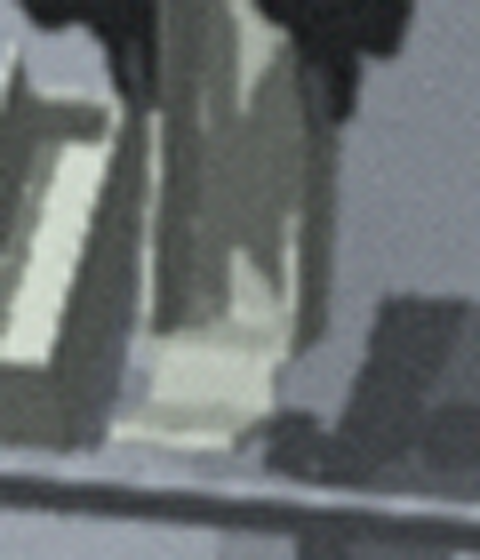

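View pics/t6c.png

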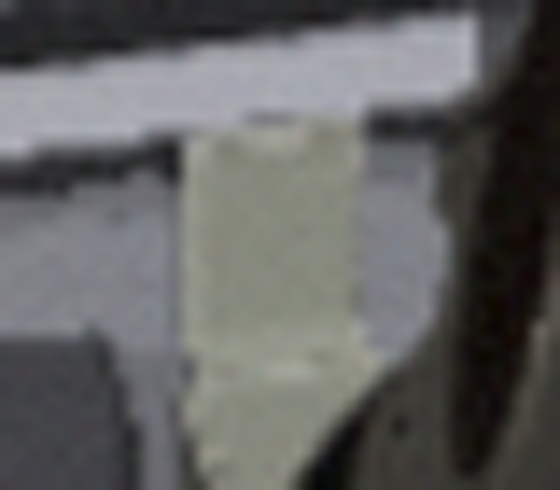

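```bash
cat > fit.py <<'E'
from h import *
from scipy.optimize import least_squares
def fit(obs,x0,show=True):
    cams={n:K(n) for n in {o[0] for o in obs}}
    def pose(p): return R.from_euler('ZYX',[p[3],p[4],p[5]]).as_matrix(),p[:3]
    def res(p):
        Rb,T=pose(p); out=[]
        for n,uv,b,wt in obs:
            k,d,e,r=cams[n]; q=T+Rb@(np.array(b)/1e3)
            out.append((cv2.projectPoints(((q-e)@r).reshape(1,1,3),np.zeros(3),np.zeros(3),k,d)[0].ravel()-uv)*wt)
        return np.concatenate(out)
    s=least_squares(res,x0,loss='soft_l1'); Rb,T=pose(s.x)
    print('loc',loc(T).round(1),'z',T[2].round(4),'yaw,noseup,roll',np.degrees(s.x[3:]).round(1)); print(res(s.x).reshape(-1,2).round(1).tolist())
    return Rb,T
E
python3 - <<'E'
from fit import *
W=lambda u,v:(u/2.5+230,v/2.5+110); S=lambda u,v:(u/8+220,v/8+165); T_=lambda u,v:(u/14+340,v/14+130)
wr=[('wrist',W(23,373),(-65,-23,28),1),('wrist',W(409,373),(-65,23,28),1),('wrist',W(64,30),(-65,-23,-28),1),('wrist',W(368,30),(-65,23,-28),1),('wrist',W(133,563),(65,-23,28),1),('wrist',W(302,563),(65,23,28),1)]
ex=[('scene',S(110,440),(85,-18,76),1),('scene',S(235,446),(85,18,76),1),('top',T_(190,132),(85,18,76),1),('top',T_(362,120),(85,-18,76),1)]
o=bot.get_obs(); p=o['eef_pos']-[0,0,.006]; print('P loc',loc(p),p[2])
x0=[*L2W(-.141,0),.2,YAW,np.radians(43),0]
for ob in (wr,wr+ex,wr[:4]+ex,ex+wr[4:]):
    Rb,T=fit(ob,x0); print(' grasp in bin',(Rb.T@(p-T)*1e3).round(1)); c=T+Rb@[.065,0,.023]; print(' corner rel TCP',loc(c)-loc(o['eef_pos']),(c[2]-o['eef_pos'][2])*1e3)
E
```

```text
P loc [-148.82737809   -0.45184296] 0.21637727179369143
loc [-148.6   -1. ] z 0.186 yaw,noseup,roll [ 9.5 41.6  0.2]
[[-0.2, 0.1], [0.2, 0.1], [1.2, 0.0], [-1.0, -0.1], [-2.7, -0.1], [2.2, -0.1]]
 grasp in bin [-20.3   0.7  22.6]
 corner rel TCP [64.11226403 -0.36277971] -62.301588911821916
loc [-148.6   -1.3] z 0.1862 yaw,noseup,roll [ 9.1 41.6 -0.1]
[[-0.3, 0.0], [0.3, 0.2], [1.0, -0.3], [-1.1, -0.1], [-3.7, 0.0], [1.2, 0.1], [0.0, 0.6], [-0.2, 1.4], [-0.8, 0.8], [-0.5, 0.0]]
 grasp in bin [-20.2   0.9  22.5]
 corner rel TCP [64.07812171 -0.99673831] -62.12059820553323
loc [-148.5   -1.5] z 0.1869 yaw,noseup,roll [ 9.  41.1 -0.2]
[[-0.7, -0.1], [0.8, 0.1], [0.8, -0.2], [-1.1, 0.1], [-0.2, 0.3], [-0.4, 1.1], [-0.7, 0.6], [-0.4, -0.2]]
 grasp in bin [-19.7   0.9  22. ]
 corner rel TCP [64.45519593 -1.2216773 ] -60.96465605075876
loc [-142.    -2.6] z 0.1485 yaw,noseup,roll [11.8 20.8  2.7]
[[-0.0, 0.1], [-0.3, 0.1], [-0.6, 1.0], [-0.4, -0.0], [-0.1, -0.2], [-0.0, 0.3]]
 grasp in bin [-30.4   5.4  60.9]
 corner rel TCP [75.71959282 -0.15383537] -75.50163086829889
```

>>> carry_out([
  [0, 0.12, -0.08, 0, -1],
  [0, 0.25, -0.12, 0, -1],
  [0, 0.25, -0.12, 0, -1],
  [0, 0.25, -0.12, 0, -1],
])

```text
clock: 11.35
eef_pos: [0.5406, -0.0765, 0.2344]
tool_rot: [0.648, 0.762, -0.001, -0.001]
ft_force: [-0.4, 0.2, -2.7]
grip_width: 0.045
```

Run:
```python
from h import *
o=bot.get_obs()
print('corner',loc(o['eef_pos'])+[64.2,0],(o['eef_pos'][2]-.232)*1e3); go(*L2W(-.0672,0),.254,99.25)
```

```text
corner [-59.91893887  -0.5552178 ] 2.4014683427199532
t 11.35 shift [ 0.006  0.569 -0.198] roll 9.490250568925755e-05 ang 99.26 pos [ 0.5406 -0.0765  0.2344] F [-0.4  0.2 -2.7] grip 0.045 zax [-0.003  0.    -1.   ]
```

>>> carry_out([
  [0, 0.1, -0.01, 0, -1],
  [0, 0.16, -0.01, 0, -1],
  [0, 0.24, -0.04, 0, -1],
  [0, 0.28, -0.07, 0, -1],
  [0, 0.32, -0.11, 0, -1],
  [0, 0.35, -0.14, 0, -1],
  [0, 0.39, -0.18, 0, -1],
  [0, 0.39, -0.18, 0, -1],
  [0, 0.39, -0.18, 0, -1],
])

```text
clock: 12.25
eef_pos: [0.5801, -0.0703, 0.2539]
tool_rot: [0.648, 0.762, 0.0, 0.0]
ft_force: [0.6, -0.6, -0.8]
grip_width: 0.0452
```

Run:
```python
from h import *
o=bot.get_obs()
print('corner',loc(o['eef_pos'])+[64.2,0],(o['eef_pos'][2]-.232)*1e3); go(*L2W(-.0672,0),.254,99.25)
s=imaging.camera('scene')[:,:,::-1];t=imaging.camera('top')[:,:,::-1]
c=np.zeros((480,800,3),np.uint8)
c[:,:400]=cv2.resize(s[190:286,220:300],(400,480),interpolation=cv2.INTER_CUBIC); c[:,400:]=cv2.resize(t[100:172,330:390],(400,480),interpolation=cv2.INTER_CUBIC)
cv2.imwrite('pics/m7.png',c)
```

```text
corner [-19.88679729  -0.75316393] 21.925639669277768
t 12.25 shift [ 0.008  0.169 -0.001] roll 8.278289560874126e-05 ang 99.26 pos [ 0.5801 -0.0703  0.2539] F [ 0.6 -0.6 -0.8] grip 0.0452 zax [ 0. -0. -1.]
```

View pics/m7.png

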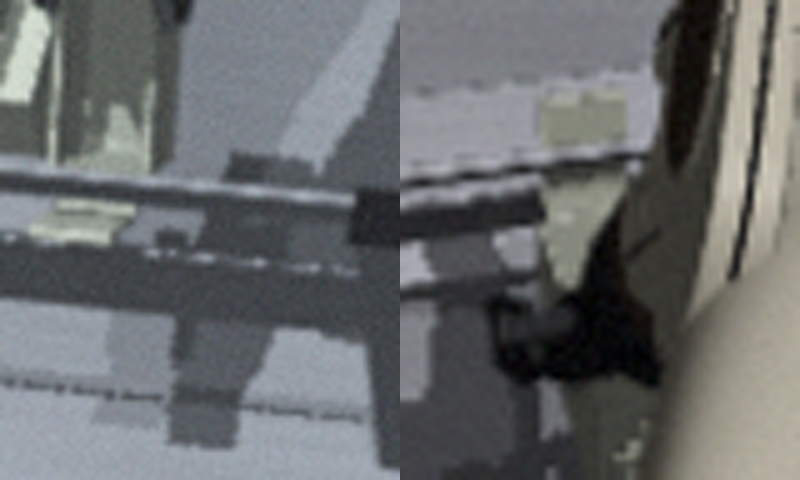

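>>> carry_out([
  [0, 0.06, 0, 0, -1],
  [0, 0.12, 0, 0, -1],
  [0, 0.18, 0, 0, -1],
  [0, 0.18, 0.04, 0, -1],
  [0, 0.18, 0.08, 0, -1],
  [0, 0.18, 0.12, 0, -1],
  [0, 0.18, 0.12, 0, -1],
])

```text
clock: 13.05
eef_pos: [0.5972, -0.0673, 0.2407]
tool_rot: [0.648, 0.762, -0.001, -0.001]
ft_force: [-0.5, -0.1, -2.0]
grip_width: 0.045
```

Run:
```python
from h import *
o=bot.get_obs()
print('corner',loc(o['eef_pos'])+[64.2,0],(o['eef_pos'][2]-.232)*1e3); go(*L2W(-.0760,0),.2222,99.25)
s=imaging.camera('scene')[:,:,::-1];t=imaging.camera('top')[:,:,::-1]
c=np.zeros((480,800,3),np.uint8)
c[:,:400]=cv2.resize(s[190:286,220:300],(400,480),interpolation=cv2.INTER_CUBIC); c[:,400:]=cv2.resize(t[100:172,330:390],(400,480),interpolation=cv2.INTER_CUBIC)
cv2.imwrite('pics/m8.png',c)
```

```text
corner [-2.60467021 -0.59882405] 8.70985279197159
t 13.05 shift [ 0.006 -0.092  0.185] roll 4.0736560745497423e-05 ang 99.25 pos [ 0.5972 -0.0673  0.2407] F [-0.5 -0.1 -2. ] grip 0.045 zax [-0.002  0.    -1.   ]
```

View pics/m8.png

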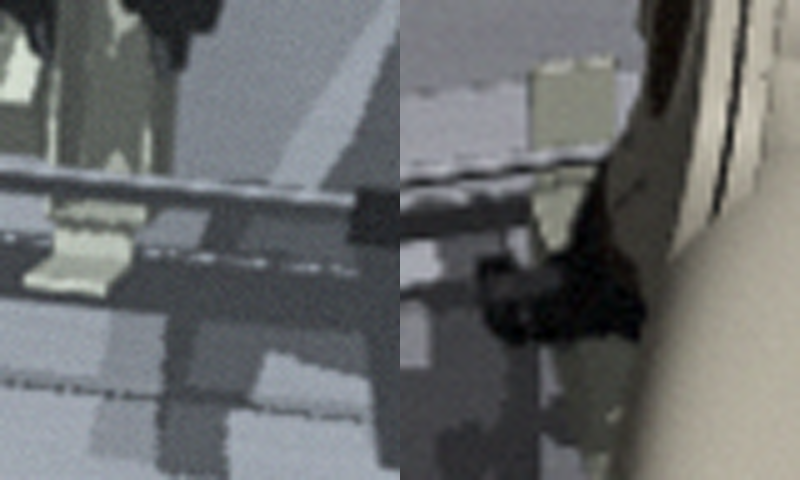

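>>> carry_out([
  [0, -0.03, 0.06, 0, -1],
  [0, -0.06, 0.12, 0, -1],
  [0, -0.09, 0.18, 0, -1],
  [0, -0.11, 0.23, 0, -1],
  [0, -0.13, 0.28, 0, -1],
  [0, -0.15, 0.33, 0, -1],
  [0, -0.15, 0.33, 0, -1],
])

```text
clock: 13.85
eef_pos: [0.5844, -0.07, 0.2105]
tool_rot: [0.648, 0.762, 0.002, 0.002]
ft_force: [2.2, -0.6, 4.3]
grip_width: 0.045
```

Run:
```python
from h import *
o=bot.get_obs(); print(loc(o['eef_pos']),o['ft_torque'])
go(*L2W(-.0872,0),.1755,99.25)
s=imaging.camera('scene')[:,:,::-1];t=imaging.camera('wrist')[:,:,::-1]
c=np.zeros((480,800,3),np.uint8)
c[:,:400]=cv2.resize(s[190:286,220:300],(400,480),interpolation=cv2.INTER_CUBIC); c[:,400:]=cv2.resize(t[100:340,220:420],(400,480),interpolation=cv2.INTER_CUBIC)
cv2.imwrite('pics/m9.png',c)
```

```text
[-79.81954191  -1.15279038] [ 0.10830601 -0.83568572 -0.02413634]
t 13.85 shift [ 0.012 -0.076  0.349] roll -6.309960941892869e-05 ang 99.24 pos [ 0.5844 -0.07    0.2105] F [ 2.2 -0.6  4.3] grip 0.045 zax [ 0.006 -0.    -1.   ]
```

View pics/m9.png

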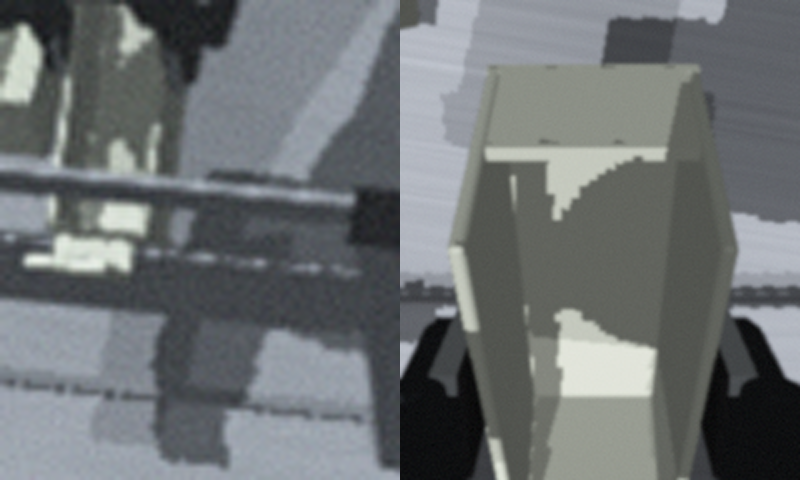

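>>> carry_out([
  [0, -0.02, 0.06, 0, -1],
  [0, -0.035, 0.12, 0, -1],
  [0, -0.05, 0.18, 0, -1],
  [0, -0.06, 0.24, 0, -1],
  [0, -0.07, 0.3, 0, -1],
  [0, -0.075, 0.36, 0, -1],
  [0, -0.075, 0.39, 0, -1],
  [0, -0.075, 0.39, 0, -1],
])

```text
clock: 14.75
eef_pos: [0.5761, -0.0713, 0.1705]
tool_rot: [0.648, 0.762, 0.0, 0.001]
ft_force: [0.6, -0.7, 6.1]
grip_width: 0.0452
```

Run:
```python
from h import *
o=bot.get_obs(); print(loc(o['eef_pos']),o['ft_torque'])
go(*L2W(-.0872,0),.1755,99.25)
s=imaging.camera('scene')[:,:,::-1];t=imaging.camera('wrist')[:,:,::-1]
cv2.imwrite('pics/w10.png',t)
c=np.zeros((480,800,3),np.uint8)
c[:,:400]=cv2.resize(s[190:286,220:300],(400,480),interpolation=cv2.INTER_CUBIC); c[:,400:]=cv2.resize(t[100:340,220:420],(400,480),interpolation=cv2.INTER_CUBIC)
cv2.imwrite('pics/m10.png',c)
```

```text
[-88.22021332  -1.10326984] [ 0.0464075  -0.56519808  0.00257919]
t 14.75 shift [ 0.011  0.01  -0.05 ] roll -0.00014177219497829203 ang 99.24 pos [ 0.5761 -0.0713  0.1705] F [ 0.6 -0.7  6.1] grip 0.0452 zax [ 0.002 -0.    -1.   ]
```

View pics/m10.png

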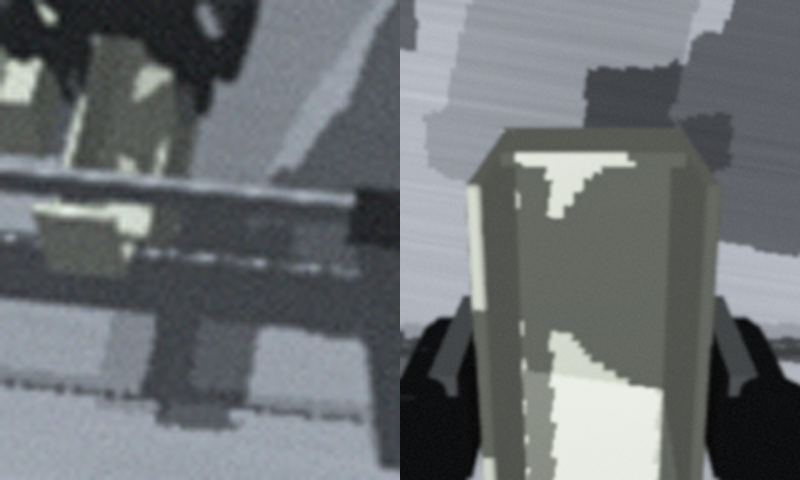

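>>> carry_out([
  [0, 0, 0, 0, 0.1],
  [0, 0, 0, 0, 0.2],
  [0, 0, 0, 0, 0.4],
  [0, 0, 0, 0, 0.6],
  [0, 0, 0, 0, 0.6],
  [0, 0, 0, 0, 0.6],
])

```text
clock: 15.45
eef_pos: [0.5755, -0.0709, 0.1696]
tool_rot: [0.648, 0.762, -0.0, -0.0]
ft_force: [-0.3, 0.5, -0.1]
grip_width: 0.0683
```

Run:
```python
from h import *
o=bot.get_obs(); print(loc(o['eef_pos']),o['ft_torque'])
go(*L2W(-.0872,0),.1755,99.25)
s=imaging.camera('scene')[:,:,::-1];t=imaging.camera('wrist')[:,:,::-1]
cv2.imwrite('pics/w11.png',t)
c=np.zeros((480,800,3),np.uint8)
c[:,:400]=cv2.resize(s[190:286,220:300],(400,480),interpolation=cv2.INTER_CUBIC); c[:,400:]=cv2.resize(t[100:340,220:420],(400,480),interpolation=cv2.INTER_CUBIC)
cv2.imwrite('pics/m11.png',c)
```

```text
[-88.73559059  -0.69248871] [ 0.00649918 -0.01692614  0.01143261]
t 15.45 shift [ 0.007  0.015 -0.059] roll 0.00010396340828783145 ang 99.26 pos [ 0.5755 -0.0709  0.1696] F [-0.3  0.5 -0.1] grip 0.0683 zax [-0.  0. -1.]
```

View pics/m11.png

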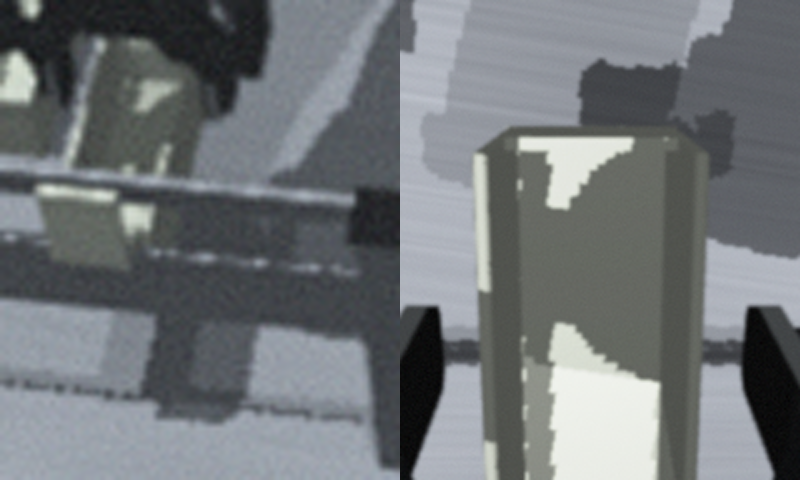

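>>> carry_out([
  [0, 0, -0.1, 0, 0.6],
  [0, 0, -0.3, 0, 0.6],
  [0, 0, -0.6, 0, 0.6],
  [0, 0, -1, 0, 0.6],
  [0, -0.3, -1, 0, 0.6],
  [0, -0.8, -1, 0, 0.6],
  [0, -1, -1, 0, 0.6],
])

```text
clock: 16.25
eef_pos: [0.4734, -0.0872, 0.2706]
tool_rot: [0.648, 0.762, -0.001, -0.001]
ft_force: [-0.4, 0.3, 0.2]
grip_width: 0.0687
```

>>> carry_out([
  [0, -0.4, -0.4, 0, 0.6],
  [0, -0.8, -0.8, 0, 0.6],
  [0, -0.8, -0.8, 0, 0.6],
  [0, -0.8, -0.8, 0, 0.6],
])

```text
clock: 16.65
eef_pos: [0.3981, -0.1004, 0.3527]
tool_rot: [0.648, 0.761, 0.001, 0.003]
ft_force: [0.9, 0.5, -1.2]
grip_width: 0.068
```

Run:
```python
from h import *
go(.45,-.1,.3,99)
s=imaging.camera('scene')[:,:,::-1];t=imaging.camera('top')[:,:,::-1];w=imaging.camera('wrist')[:,:,::-1]
for n,i in zip('wst',(w,s,t)): cv2.imwrite(f'pics/{n}12.png',i)
c=np.zeros((600,800,3),np.uint8)
c[:300,:400]=cv2.resize(s[180:270,190:310],(400,300),interpolation=cv2.INTER_CUBIC); c[:300,400:]=cv2.resize(t[95:200,300:440],(400,300),interpolation=cv2.INTER_CUBIC)
c[300:,:480]=cv2.resize(w,(480,300))
cv2.imwrite('pics/m12.png',c)
```

```text
t 16.65 shift [-0.078  0.509  0.53 ] roll 0.002145966754180664 ang 99.19 pos [ 0.3981 -0.1004  0.3527] F [ 0.9  0.5 -1.2] grip 0.068 zax [ 0.006 -0.002 -1.   ]
```

View pics/m12.png

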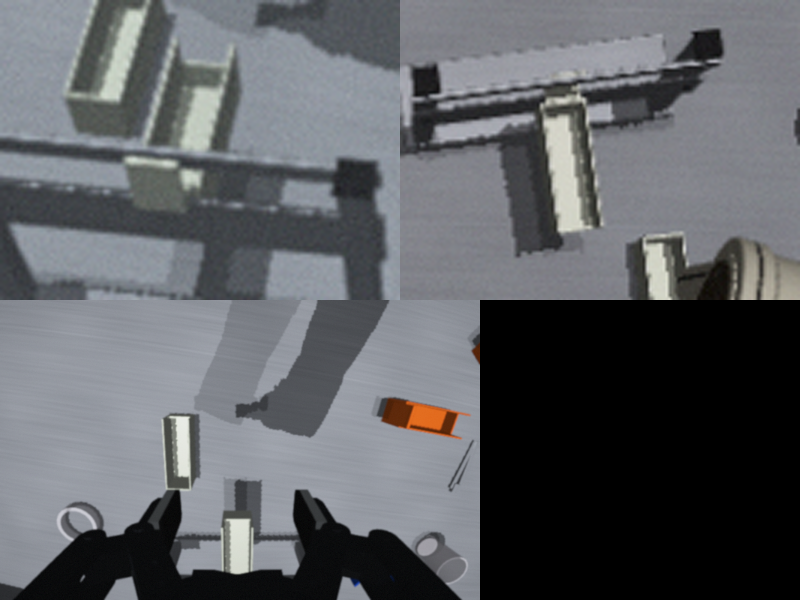

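Run:
```python
from h import *
s=cv2.imread('pics/s12.png');t=cv2.imread('pics/t12.png')
c=np.zeros((600,800,3),np.uint8)
c[:,:400]=cv2.resize(s[188:248,226:266],(400,600),interpolation=cv2.INTER_CUBIC); c[:,400:]=cv2.resize(t[118:178,340:380],(400,600),interpolation=cv2.INTER_CUBIC)
cv2.imwrite('pics/m13.png',c)
for nose in (0,3,6):
    th=np.radians(-nose); Rb=R.from_euler('ZYX',[YAW,th,0]).as_matrix(); T=np.r_[L2W(-.067,0),.147]
    print(nose,'scene tongue top',((proj('scene',[T+Rb@q for q in ([.085,-.018,.076],[.085,.018,.076],[.085,-.018,.023])])-[226,188])*10).round().tolist(),'top rear rim, front rim',((proj('top',[T+Rb@q for q in ([.065,.023,.028],[.065,-.023,.028],[-.065,.023,.002],[-.065,-.023,.002])])-[340,118])*10+[400,0]).round().tolist())
```

```text
0 scene tongue top [[8.0, 443.0], [170.0, 459.0], [46.0, 562.0]] top rear rim, front rim [[483.0, 122.0], [642.0, 101.0], [539.0, 583.0], [696.0, 562.0]]
3 scene tongue top [[8.0, 416.0], [171.0, 432.0], [44.0, 548.0]] top rear rim, front rim [[485.0, 125.0], [644.0, 104.0], [538.0, 585.0], [694.0, 563.0]]
6 scene tongue top [[10.0, 390.0], [172.0, 406.0], [43.0, 532.0]] top rear rim, front rim [[487.0, 128.0], [647.0, 107.0], [536.0, 586.0], [692.0, 564.0]]
```

View pics/m13.png

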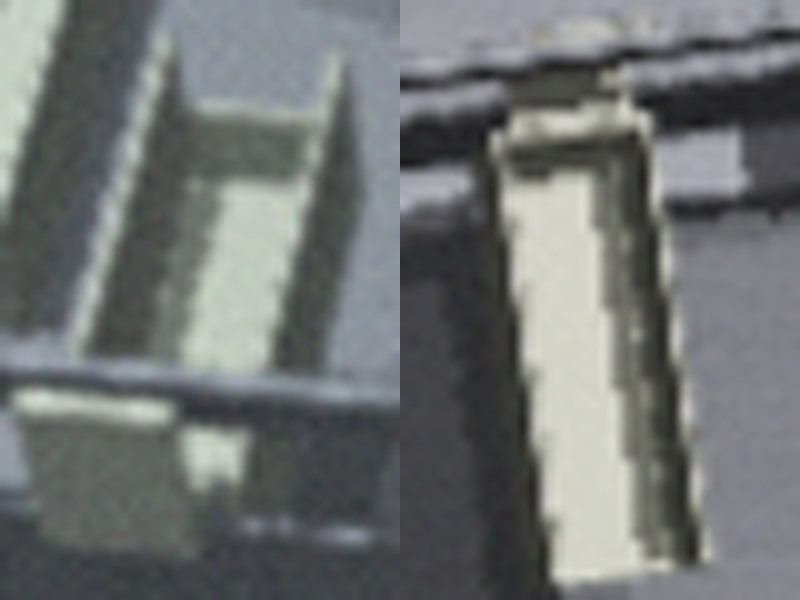

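Run:
```python
from h import *
print(order.job_done()); print(bot.get_obs()['clock'])
```

```text
the job is handed in; nothing more can be done
None
the job is handed in; nothing more can be done
```

The white bin with the tongue is hanging on the rail, and I handed the job in at about 17 s on the clock. No verdict came back.

**How I did it:** The arm can only turn about its own pointing axis, so it could not tilt the bin directly.
- **Tilt:** I gripped the bin 20 mm in front of its middle and hooked its neck under the lower bar. Raising it there made it pivot in the pads to about 42° nose up.
- **Entry:** I backed out, then threaded the tongue between the bars until it stood behind the upper one.
- **Swing and release:** I lowered the grip with the neck resting on the lower bar until the bin came level. Then I opened the gripper and backed off.

**Last checks:**
- **Hanging position:** The scene and top pictures show the tongue behind the upper bar and the back wall at the lower bar. The scene view puts the nose droop at roughly 3–5°, within the 6° allowed. The top view agrees with the expected spot to within about 1 px.
- **Plain bin:** It still stands on the bench and I did not touch it. I checked this by eye only.
- **Forces:** The readings at the ends of the moves stayed below about 8 N, and the gripper was well clear of everything at the end.

**A disagreement:** While the bin was held tilted, the first single-view estimate put its tilt at 43.6° and disagreed with the bar contact by about 5 mm. A three-camera fit gave about 41.5°, and I used that for the entry.

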